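# Raise the polishing cabinet's sash to the red mark

### The job

Push the counterweighted clear window of the polishing cabinet up with your fingertips from beneath its yellow lip, smoothly, until its front edge is level with the red mark blocks on the posts, without running past them, then take your hand away and leave it standing there. Only push: do not pinch the lip, and leave the pump bottle, the wooden ring cone and the steel bench block where they stand.

Things in the scene. Friction and masses are not known exactly. Their poses are not given: they have to be found in the camera images.
- cabinet: Polishing cabinet, fixed: aluminium posts 30 x 30 x 500 mm at y = +-200 mm (fronts at x = -15 mm), header 465 to 500 mm high, clear sides, motor inside, base plate 15 mm high behind x = 0. Origin on the bench under the middle of the window's plane; x points into the cabinet, away from the robot, y to the left post, z up. Place and yaw (up to 0.25 rad) change.
- sash (a joint): Height of the sliding window (sash) above its lowest position, m, 0 to 0.19, growing upward. Clear pane in a blue frame, 368 mm wide, 180 mm high, 8 mm thick, in the cabinet's plane x = 0; below it the cabinet is open. Counterweighted: it stays where it is left, and moving it takes about 2 to 5 N.
- lip_edge (a point): Middle of the yellow lip's front edge, moving with the sash: the point that must come level with the mark. 39 mm in front of the sash plane; 101 mm above the bench when joint sash is 0 (111 to 146 mm at the start).
- lip_under (a point): Middle of the underside of the yellow lip, where it is pushed; moves with the sash. The lip is 340 mm wide (cabinet y +-170 mm), runs 36 mm forward from the sash's bottom edge, rises 25 degrees to the front (root 17 mm lower than the front edge) and is 9.5 mm thick. Touching its upper and lower faces at once counts as pinching.
- mark_level (a point): Mid-height of the two red mark blocks, given on the cabinet's middle plane (its x = 0, y = 0). The blocks are 20 mm high, 34 mm wide, fixed on the fronts of both posts at y = +-200 mm, their faces 27 mm before the sash plane; 195 to 255 mm above the bench.
- bottle: Loose white pump bottle, diameter 56 mm, 142 mm high, 0.3 kg; origin at the centre of its underside. Leave it alone.
- cone: Loose dark wooden ring cone, foot diameter 48 mm, 88 mm high; origin at the centre of its underside. Leave it alone.
- block: Loose steel bench block on a wooden base, 90 x 70 x 28 mm, 0.6 kg; origin at the centre of its underside. Leave it alone. The three loose things stand in front of the cabinet to the left and right, at least 105 mm (their edges) to the side of the lip's middle.

How it is judged:
By the outcome, as a careful person would: the job done as asked, in the order asked, and still so for the second after the job is handed in, with the robot touching nothing.
It also fails if it takes over 35 s, if anything falls off the work surface, if the arm or the gripper's body presses on something with over 40 N, if the wrist force passes 120 N, or if a joint passes its speed limit or range.

### The arm

A 6-joint arm with a two-finger parallel gripper is mounted at the origin on the work surface. World frame = base frame: x ahead of the robot, y to its left, z up, the work surface at z = 0. Lengths are in m, angles in degrees, forces in N, time in s.
With the tool pointing down it reaches from about 0.275 to 0.725 m from the base axis. Payload 15.9 kg.
Tool frame: the origin (TCP) lies at the very end of the fingers, on their centre line; the grasp point (between the pads) lies 19 mm behind it; x points along the fingers, y is the direction in which the jaws open and shut, and the axes are right-handed (so a half turn about x gives the same grasp; the last joint's range is limited). The gripper opens to 85 mm and grips with 20 to 120 N. Pads are 22 mm wide; open, the fingers measure 114 mm over their backs; the gripper's body (76 mm by 85 mm) begins 54 mm behind the grasp point. The pads swing forward as they close: fully open they stand 13 mm farther back than shut.
Start: joints at [75.344, 12.198, -1.971, 75.831, 0, 90], TCP at [0.127, 0.484, 0.231] pointing down, gripper open.
Joint ranges: [-170.91, 170.91], [-42.67, 98.43], [-65.05, 77.54], [-120.47, 116.71], [-90, 82.35], [-180, 180]. Speed limits (degrees/s): [108.29, 108.29, 136.94, 147.25, 180, 180].

### API

Orientations are given as a 3x3 rotation matrix whose columns are the frame's x, y, z axes.
In Python, from bench import r gives the robot as it stands. The module is installed in compiled form; this text tells all that it offers.
- The arm moves only by the shell command python3 -m creep 'ROWS' [FORCE]. ROWS is JSON, one flat list of numbers, 5 for each row, row after row: the shift along the world's x, y, z in m, then the turn about the world's z in rad, then the closure in counts, from 0 (fully open) to 255 (shut). A call has 1 to 12 rows; each row shifts and turns the commanded pose from where the row before left it; what a row does not reach is not made up. A row lasts 1/10 s, in which the tool goes at most 50 mm and 8.59 degrees, less where a joint would pass 70% of its speed; a pose out of reach is approached as far as the arm can. A call with a gripper value outside its range is refused whole. The fingers move at their own pace and stop on an object; FORCE is the grip in N (left out, the last holds). Time passes only in rows, so rows that do not move let the fingers close. It gives the time, the measured TCP pose, the force and the opening at its end, in the units of the state.
- r.sense(): the state, without advancing time (a new reading comes with each control period).
- r.camera(name): name is "side" or "top"; returns (picture, depth): 400x640x3 uint8, blue, green, red; 400x640 float32, m along the optical axis (not along the pixel's ray), 0 where there is no reading.
- r.camera_info(name): a dict with "mtx" (3x3 intrinsics, pixels), "origin" and "rotation" of the camera in the world. Camera axes: x right, y down, z forward; pixel columns grow to the right and rows downward; lengths in m; the calibration is good to about 2 mm. A picture is of the moment at which its call begins. camera_info takes no time and is no camera call.
- r.hand_in(): hands the job in, once; it reports no verdict.
Trained networks look in the newest picture that a camera, given by its name, has taken for a name from the list of things; names that differ only in an ending like _2 or _b are one class to them, and where a whole thing is asked for, a point or a joint stands for the part that bears it (a point fixed in the world has none). Each returns a list of dicts, best first, with "conf" (0 to 1); they miss things now and then, are a little off and sometimes report something else, mostly with a low value. They report only what shows in the picture. A call takes as long as a camera call.
- r.search_frame(thing, camera): "extent" ([left, top, right, bottom] in pixels, round what is visible of it).
- r.cut_out(thing, camera): "region" (400x640 bool, what is visible of it) and "extent" ([left, top, right, bottom] in pixels, round what is visible of it).
- r.landmark_of(thing, camera): "uv" ([column, row] in pixels: a listed point, or the origin of a listed thing).
The state is a dict: "time": time; "joint_positions": joint angles; "dq": joint speeds; "joint_torque": joint torques, N m; "position": TCP position; "tool_rot": TCP orientation; "ft_force": force on the tool from outside, world axes, zero at the start; "moment": the same for the moment, N m; "width": finger opening in m.
Only numpy, scipy, OpenCV 4.12 (cv2) and the standard library are available. Lean on these libraries where they do the work, as an engineer would, in place of code of your own. Each camera call takes 0.05 s, during which the arm holds its last target. There are 200 camera calls.

## Working session

There is one attempt and no reset: what is moved stays moved. The work goes in short steps, Python scripts to look and compute and a shell command to move; the robot and the scene stay as the last step left them, time stands still between calls to the robot, and variables do not carry over. Pictures are saved under pics/ and viewed, about 8 in all and at most 12, crops included, and the job is handed in when it is done.

```bash
mkdir -p pics; cat > h.py <<'E'
import numpy as np, cv2
from bench import r
def ray(cam,uv):
    i=r.camera_info(cam); K=np.array(i["mtx"]);R=np.array(i["rotation"]);o=np.array(i["origin"])
    return o,R@np.linalg.solve(K,[uv[0],uv[1],1.0])
def pt(cam,uv,d):
    o,v=ray(cam,uv); return o+v*d
def proj(cam,p):
    i=r.camera_info(cam); K=np.array(i["mtx"]);R=np.array(i["rotation"]);o=np.array(i["origin"])
    q=K@(R.T@(np.array(p)-o)); return q[:2]/q[2]
E
python3 - <<'E'
from h import *
np.set_printoptions(precision=4,suppress=True)
s=r.sense(); print(s["time"],s["position"],s["tool_rot"],s["width"],s["ft_force"])
for c in("side","top"):
    p,d=r.camera(c); cv2.imwrite(f"pics/{c}0.png",p); np.save(f"{c}0.npy",d)
    print(c,r.camera_info(c))
    for t in("lip_edge","lip_under","mark_level","cabinet","bottle","cone","block"):
        L=r.landmark_of(t,c)
        for l in L[:2]:
            u,v=np.round(l["uv"]).astype(int)
            z=d[min(max(v,0),399),min(max(u,0),639)]; print(c,t,round(l["conf"],2),l["uv"],pt(c,l["uv"],z))
E
```

```text
0.0 [0.1264 0.4834 0.2308] [[-0.0003  0.253   0.9675]
 [-0.0011  0.9675 -0.253 ]
 [-1.     -0.0011 -0.    ]] 0.08521102995382525 [0.2646 0.3011 0.0497]
side {'mtx': array([[435.5524,   0.    , 316.2939],
       [  0.    , 435.5524, 199.4151],
       [  0.    ,   0.    ,   1.    ]]), 'origin': array([0.2271, 0.5906, 0.8166]), 'rotation': array([[-0.8705, -0.3524,  0.3435],
       [-0.4919,  0.6027, -0.6283],
       [ 0.0144, -0.716 , -0.698 ]])}
side lip_edge 0.84 [300.2, 207.6] [0.59   0.0016 0.1164]
side lip_under 0.65 [300.7, 207.9] [0.5892 0.0009 0.1153]
side cabinet 0.87 [291.1, 229.7] [ 0.627  -0.0136  0.0061]
side bottle 0.69 [367.0, 188.8] [ 0.5203 -0.2284  0.0227]
side cone 0.93 [286.3, 302.3] [0.5232 0.1725 0.014 ]
side block 0.79 [264.7, 344.1] [0.5034 0.2805 0.0306]
side block 0.39 [298.9, 206.6] [0.5939 0.0009 0.117 ]
top {'mtx': array([[390.5111,   0.    , 316.357 ],
       [  0.    , 390.5111, 196.8011],
       [  0.    ,   0.    ,   1.    ]]), 'origin': array([0.4387, 0.0315, 0.9509]), 'rotation': array([[ 0.0268, -0.9862,  0.1635],
       [-0.9995, -0.0291, -0.0118],
       [ 0.0164, -0.1631, -0.9865]])}
top lip_edge 0.7 [328.6, 193.7] [ 0.6048 -0.0099  0.0011]
top lip_under 0.59 [331.5, 185.3] [ 0.604  -0.0109  0.1132]
top cabinet 0.96 [324.7, 187.5] [0.598  0.0039 0.1165]
top bottle 0.91 [428.3, 224.6] [ 0.5265 -0.2297  0.0872]
top cone 0.69 [260.1, 219.8] [0.5317 0.1509 0.0369]
top block 0.72 [210.2, 225.9] [0.5148 0.2685 0.0287]
```

```bash
python3 - <<'E'
from h import *
a=cv2.imread("pics/side0.png");b=cv2.imread("pics/top0.png")
np.set_printoptions(precision=4,suppress=True)
for c,p in(("side",a),("top",b)):
    d=np.load(c+"0.npy");h=cv2.cvtColor(p,cv2.COLOR_BGR2HSV)
    for n,m in(("red",((h[...,0]<8)|(h[...,0]>172))&(h[...,1]>150)&(h[...,2]>80)),("yel",(h[...,0]>20)&(h[...,0]<35)&(h[...,1]>130)&(h[...,2]>80))):
        k,l,st,ce=cv2.connectedComponentsWithStats(m.astype(np.uint8))
        for i in range(1,k):
            if st[i,4]<15: continue
            vs,us=np.where((l==i)&(d>0)); 
            P=np.array([pt(c,(u,v),d[v,u]) for u,v in zip(us,vs)])
            print(c,n,st[i],np.median(P,0),"z 2-98%",np.percentile(P[:,2],[2,98]),"y",np.percentile(P[:,1],[2,98]))
            if n=="yel" and len(P)>200:
                q=P-P.mean(0);e=np.linalg.svd(q,full_matrices=False)[2];print(" axes",e)
cv2.imwrite("pics/ab.png",np.vstack([a[100:400],b[50:350]]))
E
```

```text
side red [333 120  10  14  61] [ 0.607  -0.1955  0.2126] z 2-98% [0.196  0.2155] y [-0.2231 -0.1886]
side red [231 226  17  20 134] [0.6011 0.2043 0.2126] z 2-98% [0.196  0.2162] y [0.1778 0.2109]
side yel [ 249  163   88   96 1051] [0.6012 0.0215 0.1142] z 2-98% [0.1049 0.1192] y [-0.1661  0.1608]
 axes [[-0.0167  0.9999 -0.0015]
 [-0.9453 -0.0153  0.3257]
 [-0.3257 -0.0068 -0.9455]]
top red [ 71 160  16  60 384] [0.5883 0.6003 0.0126] z 2-98% [0.0058 0.0161] y [0.5735 0.6201]
top red [220 169  19   8 110] [0.6022 0.1925 0.2124] z 2-98% [0.2083 0.2151] y [0.1756 0.2105]
top red [425 173  20   7 120] [ 0.609  -0.2067  0.2119] z 2-98% [0.2022 0.2145] y [-0.2241 -0.1908]Traceback (most recent call last):
  File "<stdin>", line 11, in <module>
  File "h.py", line 7, in pt
    o,v=ray(cam,uv); return o+v*d
        ~~~^^^^^^^^
  File "h.py", line 4, in ray
    i=r.camera_info(cam); K=np.array(i["mtx"]);R=np.array(i["rotation"]);o=np.array(i["origin"])
ValueError: time passes only in moves, steps and waits
```

```bash
cat > h.py <<'E'
import numpy as np, cv2, functools
from bench import r
np.set_printoptions(precision=4,suppress=True)
@functools.lru_cache
def cal(cam):
    i=r.camera_info(cam); return [np.array(i[k]) for k in("mtx","rotation","origin")]
def ray(cam,uv):
    K,R,o=cal(cam); return o,R@np.linalg.solve(K,[uv[0],uv[1],1.0])
def pt(cam,uv,d):
    o,v=ray(cam,uv); return o+v*d
def proj(cam,p):
    K,R,o=cal(cam); q=K@(R.T@(np.array(p)-o)); return q[:2]/q[2]
def blobs(cam,p,d):
    h=cv2.cvtColor(p,cv2.COLOR_BGR2HSV); out=[]
    for n,m in(("red",((h[...,0]<8)|(h[...,0]>172))&(h[...,1]>150)&(h[...,2]>80)),("yel",(h[...,0]>20)&(h[...,0]<35)&(h[...,1]>130)&(h[...,2]>80))):
        k,l,st,ce=cv2.connectedComponentsWithStats(m.astype(np.uint8))
        for i in range(1,k):
            if st[i,4]<15: continue
            vs,us=np.where((l==i)&(d>0))
            out.append((n,st[i],np.array([pt(cam,(u,v),d[v,u]) for u,v in zip(us,vs)])))
    return out
E
python3 - <<'E'
from h import *
a=cv2.imread("pics/side0.png") ;b=cv2.imread("pics/top0.png")
for c,p in(("side",a),("top",b)):
    for n,s,P in blobs(c,p,np.load(c+"0.npy")):
        print(c,n,s,np.median(P,0))
        if n=="yel":
            fr=P[:,0]+.0167*P[:,1]
            q=np.percentile(fr,[3,97]);print("front-line x(y=0) range",q,"z at front",np.median(P[fr<q[0]+.004][:,2]),"z max98",np.percentile(P[:,2],98))
cv2.imwrite("pics/ab.png",np.vstack([cv2.resize(a[80:380,160:480],(640,600))[:,:]]))
cv2.imwrite("pics/b.png",b)
E
```

```text
side red [333 120  10  14  61] [ 0.607  -0.1955  0.2126]
side red [231 226  17  20 134] [0.6011 0.2043 0.2126]
side yel [ 249  163   88   96 1051] [0.6012 0.0215 0.1142]
front-line x(y=0) range [0.5868 0.6208] z at front 0.11583101891684022 z max98 0.1192094971075508
top red [ 71 160  16  60 384] [0.5883 0.6003 0.0126]
top red [220 169  19   8 110] [0.6022 0.1925 0.2124]
top red [425 173  20   7 120] [ 0.609  -0.2067  0.2119]
top yel [ 252  177  157   17 2258] [ 0.6044 -0.0098  0.1125]
front-line x(y=0) range [0.5889 0.6211] z at front 0.11419793393620681 z max98 0.11796266456939127
```

View pics/ab.png

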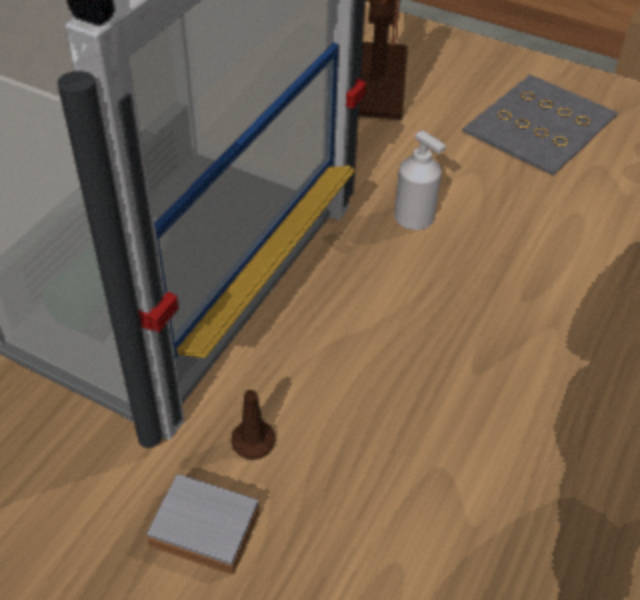

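View pics/b.png

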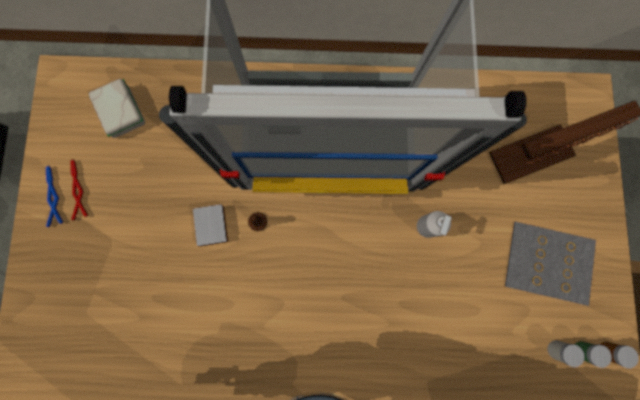

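Side view (2x crop from 160,80): yellow lip runs from (185,350) to (350,170), red blocks at (160,312) and (357,94), with the cone at (253,440) and the bottle at (418,190). Top view: lip at (252–408, 185), middle free in front, tool area on the left free. The tool points down and rows can't tilt it directly. I'll test whether over-reaching outward in free space tilts the fingers forward.

```bash
python3 -m creep '[0,0,0.02,0.14,255, 0.012,0.048,0.02,0.14,255, 0.012,0.048,0.01,0.14,255, 0.012,0.048,0,0.14,255, 0.012,0.048,0,0.14,255, 0.012,0.048,0,0.14,255]'; python3 -c "
from h import *
s=r.sense();print(s['time'],s['joint_positions'],s['position'],s['tool_rot'],s['width'])"
```

```text
time: 1.4
position: [0.1738, 0.6729, 0.2806]
tool_rot: [[-0.0, -0.421, 0.907], [-0.0, 0.907, 0.421], [-1.0, -0.0, -0.0]]
ft_force: [-0.6, 0.9, 1.5]
width: 0.0004
1.4 [75.5149 40.6027 49.0673 98.4931  0.0004 50.6462] [0.1738 0.6729 0.2806] [[-0.0001 -0.4205  0.9073]
 [-0.0005  0.9073  0.4205]
 [-1.     -0.0004 -0.0003]] 0.0003502184643540798
```

```bash
python3 -m creep '[0.006,0.024,0,0.14,255, 0.012,0.048,0,0.14,255, 0.012,0.048,0,0.14,255, 0.012,0.048,0,0.14,255]'; python3 -c "
from h import *
s=r.sense();print(s['time'],s['joint_positions'],s['position'],s['tool_rot'],s['width'])"
```

```text
time: 1.8
position: [0.1752, 0.6809, 0.2911]
tool_rot: [[-0.009, -0.782, 0.624], [-0.054, 0.623, 0.78], [-0.999, -0.027, -0.047]]
ft_force: [0.7, -0.0, 0.0]
width: -0.0003
1.8 [ 75.7025  53.9753  77.2866 116.4103  -0.2859  24.3071] [0.1752 0.6809 0.2911] [[-0.0085 -0.7817  0.6236]
 [-0.0536  0.6231  0.7803]
 [-0.9985 -0.0268 -0.0472]] -0.00027569041878517005
```

```bash
python3 -m creep '[0,0,0.05,0.14,255, 0,0,0.05,0.14,255, 0,0,0.05,0.14,255, 0,0,0.05,0,255, 0,0,0.05,0,255]'; python3 -c "
from h import *
s=r.sense();print(s['time'],s['joint_positions'],s['position'],s['tool_rot'],s['width'])"
```

```text
time: 2.3
position: [0.1694, 0.6552, 0.4367]
tool_rot: [[0.046, -0.967, 0.251], [0.147, 0.255, 0.956], [-0.988, -0.007, 0.153]]
ft_force: [-0.2, 1.1, -0.1]
width: -0.0
2.3 [ 75.7246  42.0267  77.503  116.6542  -0.4735   0.4498] [0.1694 0.6552 0.4367] [[ 0.0458 -0.9668  0.2513]
 [ 0.1466  0.2553  0.9557]
 [-0.9881 -0.007   0.1534]] -3.516978233716686e-05
```

```bash
python3 -m creep '[0,0,0.05,0,255, 0,0,0.05,0,255, 0,0,0.05,0,255, 0,0,0.05,0,255, 0,0,0.05,0,255, 0,0,0.05,0,255, 0,0,0.05,0,255, 0,0,0.05,0,255]'; python3 -c "
from h import *
s=r.sense();print(s['time'],s['joint_positions'],s['position'],s['tool_rot'],s['width'])"
```

```text
time: 3.1
position: [0.1494, 0.5732, 0.6235]
tool_rot: [[0.115, -0.967, 0.228], [0.416, 0.255, 0.873], [-0.902, -0.006, 0.432]]
ft_force: [-0.1, 1.0, 0.1]
width: -0.0002
3.1 [ 75.6509  25.2772  77.5085 116.6582  -0.4813   0.261 ] [0.1494 0.5732 0.6235] [[ 0.1151 -0.9668  0.228 ]
 [ 0.4161  0.2553  0.8727]
 [-0.902  -0.0056  0.4317]] -0.00024697569382792364
```

```bash
python3 -m creep '[0,0,0.05,0,255, 0,0,0.05,0,255, 0,0,0.05,0,255, 0,0,0.05,0,255, 0,0,0.05,0,255, 0,0,0.05,0,255, 0,0,0.05,0,255, 0,0,0.05,0,255, 0,0,0.05,0,255, 0,0,0.05,0,255, 0,0,0.05,0,255, 0,0,0.05,0,255]'; python3 -c "
from h import *
s=r.sense();print(s['time'],s['joint_positions'],s['position'],s['tool_rot'],s['width'])"
```

```text
time: 4.3
position: [0.1089, 0.4146, 0.8016]
tool_rot: [[0.186, -0.967, 0.175], [0.687, 0.256, 0.68], [-0.703, -0.006, 0.712]]
ft_force: [0.8, -0.1, -0.2]
width: 0.0003
4.3 [ 75.7803   5.4779  77.4877 116.6532  -0.6768   0.1687] [0.1089 0.4146 0.8016] [[ 0.1862 -0.9667  0.1755]
 [ 0.6867  0.2558  0.6804]
 [-0.7026 -0.0062  0.7115]] 0.0003469233854652269
```

```bash
python3 -m creep '[0,0,0.05,0,255, 0,0,0.05,0,255, 0,0,0.05,0,255, 0,0,0.05,0,255, 0,0,0.05,0,255, 0,0,0.05,0,255, 0,0,0.05,0,255, 0,0,0.05,0,255, 0,0,0.05,0,255, 0,0,0.05,0,255]'; python3 -c "
from h import *
s=r.sense();print(s['time'],s['joint_positions'],s['position'],s['tool_rot'],s['width'])"
```

```text
time: 5.3
position: [0.0693, 0.3109, 0.8819]
tool_rot: [[0.238, -0.963, 0.13], [0.817, 0.271, 0.51], [-0.526, -0.016, 0.85]]
ft_force: [0.5, -0.2, 0.4]
width: -0.0001
5.3 [ 96.2063  -5.3733  77.5005 116.6577 -18.9607  11.2158] [0.0693 0.3109 0.8819] [[ 0.238  -0.9626  0.1296]
 [ 0.8166  0.2706  0.5099]
 [-0.5259 -0.0156  0.8504]] -0.000129548728662295
```

```bash
python3 -m creep '[0.025,-0.022,-0.034,-0.127,255, 0.025,-0.022,-0.034,-0.127,255, 0.025,-0.022,-0.034,-0.127,255, 0.025,-0.022,-0.034,-0.127,255, 0.025,-0.022,-0.034,-0.127,255, 0.025,-0.022,-0.034,-0.127,255, 0.025,-0.022,-0.034,-0.127,255, 0.025,-0.022,-0.034,-0.127,255, 0.025,-0.022,-0.034,-0.127,255, 0.025,-0.022,-0.034,-0.127,255]'; python3 -c "
from h import *
s=r.sense();print(s['time'],s['joint_positions'],s['position'],s['tool_rot'],s['width'])"
```

```text
time: 6.3
position: [0.2622, 0.144, 0.6216]
tool_rot: [[0.796, -0.314, 0.517], [0.257, 0.95, 0.179], [-0.547, -0.01, 0.837]]
ft_force: [-0.4, 0.3, -0.5]
width: -0.0001
6.3 [ 80.2405 -37.995   -2.6043  89.9989 -47.8448  45.5571] [0.2622 0.144  0.6216] [[ 0.7965 -0.3135  0.517 ]
 [ 0.2574  0.9495  0.1792]
 [-0.5471 -0.0097  0.837 ]] -7.129366639337628e-05
```

```bash
python3 -m creep '[0.03,-0.03,-0.02,-0.04,255, 0.03,-0.03,-0.02,-0.04,255, 0.03,-0.03,-0.02,-0.04,255, 0.03,-0.03,-0.02,-0.04,255, 0.02,-0.024,-0.03,-0.04,255, 0.02,0,-0.045,-0.04,255, 0,0,-0.048,-0.04,255, 0,0,-0.048,-0.015,255]'; python3 -c "
from h import *
s=r.sense();print(s['time'],s['joint_positions'],s['position'],s['tool_rot'],s['width'])"
```

```text
time: 7.1
position: [0.3335, 0.1275, 0.4423]
tool_rot: [[0.784, -0.105, 0.611], [0.068, 0.994, 0.084], [-0.617, -0.024, 0.787]]
ft_force: [1.7, 1.2, 0.3]
width: 0.0005
7.1 [ 50.9425 -42.6412 -31.5948  59.4718 -34.4735  30.7824] [0.3335 0.1275 0.4423] [[ 0.7842 -0.1054  0.6115]
 [ 0.0681  0.9941  0.084 ]
 [-0.6167 -0.0242  0.7868]] 0.00047103644872266133
```

```bash
python3 -m creep '[0.045,-0.015,0,-0.02,255, 0.045,-0.015,0,-0.02,255, 0.045,-0.025,0,-0.03,255, 0.03,-0.035,-0.01,0,255, 0,-0.03,-0.035,0,255, 0,-0.01,-0.048,0,255]'; python3 -c "
from h import *
s=r.sense();print(s['time'],s['joint_positions'],s['position'],s['tool_rot'],s['width'])"
```

```text
time: 7.7
position: [0.4304, 0.0428, 0.3574]
tool_rot: [[0.78, -0.063, 0.623], [0.036, 0.998, 0.056], [-0.625, -0.021, 0.78]]
ft_force: [1.3, 0.3, -0.4]
width: -0.0001
7.7 [  9.6315 -41.0184 -45.9452  33.9877  -5.4302   2.8477] [0.4304 0.0428 0.3574] [[ 0.7795 -0.0631  0.6232]
 [ 0.0363  0.9978  0.0556]
 [-0.6253 -0.0207  0.7801]] -0.00011050852707532225
```

```bash
python3 -m creep '[0.02,-0.012,-0.035,-0.015,255, 0.02,-0.012,-0.04,-0.015,255, 0.02,-0.012,-0.04,0,255, 0.01,-0.007,-0.045,0,255, 0.005,0,-0.045,0,255, 0,0,-0.045,0,255, 0,0,-0.03,0,255, 0,0,-0.015,0,255]'; python3 - <<'E'
from h import *
s=r.sense();print(s['time'],s['joint_positions'],s['position'],s['tool_rot'],s['ft_force'])
p,d=r.camera("side");cv2.imwrite("pics/s1.png",cv2.resize(p[80:380,160:480],(640,600)))
for n,st,P in blobs("side",p,d): print(n,st,np.median(P,0),np.percentile(P[:,2],[2,98]))
E
```

```text
time: 8.5
position: [0.546, 0.0009, 0.103]
tool_rot: [[0.726, -0.039, 0.686], [0.016, 0.999, 0.04], [-0.687, -0.018, 0.726]]
ft_force: [0.2, -0.3, 0.9]
width: -0.0002
8.5 [ -0.7317  -3.7947 -65.0181 -17.8056   1.4343  -2.7877] [0.546  0.0009 0.103 ] [[ 0.7264 -0.0388  0.6862]
 [ 0.0158  0.9991  0.0399]
 [-0.6871 -0.0181  0.7263]] [ 0.2275 -0.3387  0.8889]
red [333 120  10  14  65] [ 0.6071 -0.1977  0.2124] [0.1972 0.215 ]
red [230 226  18  20 142] [0.6005 0.2032 0.2129] [0.1972 0.2154]
yel [ 249  163   88   96 1003] [0.6006 0.0216 0.114 ] [0.1044 0.1191]
```

View pics/s1.png

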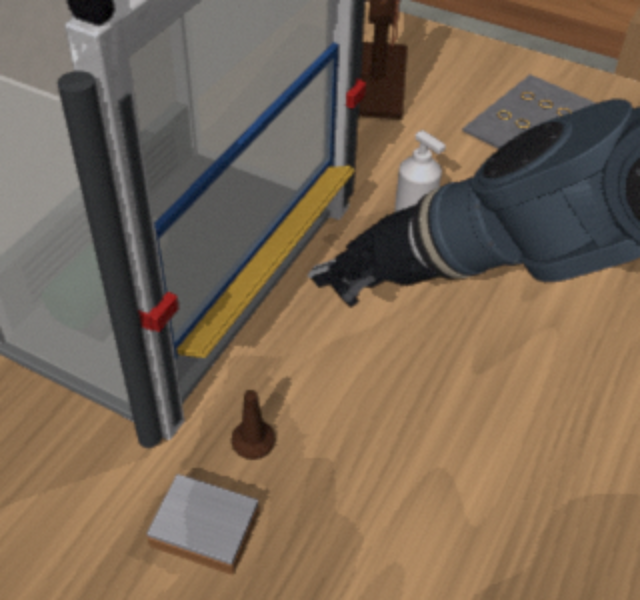

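Side view: closed fingertips at about (320,278) in the crop, short of the lip (its middle at about (270,255)), clear of bottle and cone. Descend a little further.

```bash
python3 -m creep '[0.004,0,-0.018,0,255, 0.004,0,-0.018,0,255, 0.002,0,-0.015,0,255]'; python3 -c "
from h import *
s=r.sense();print(s['joint_positions'])"
```

```text
time: 8.85
position: [0.5676, 0.0008, 0.0613]
tool_rot: [[0.718, -0.04, 0.695], [0.016, 0.999, 0.04], [-0.696, -0.018, 0.718]]
ft_force: [-0.5, -0.4, 0.3]
width: 0.0002
[ -0.7304   5.6594 -64.9971 -26.5295   1.4504  -2.8156]
```

```bash
python3 -m creep '[0.008,0,-0.004,0,255, 0.015,0,0,0,255, 0.01,0,0,0,255, 0,0,0,0,255, 0,0,0.008,0,255,0,0,0.007,0,255]'; python3 - <<'E'
from h import *
s=r.sense();print(s['time'],s['joint_positions'])
p,d=r.camera("side");cv2.imwrite("pics/s2.png",cv2.resize(p[120:320,200:440],(720,600)))
for n,st,P in blobs("side",p,d):
    print(n,st,np.median(P,0),np.percentile(P[:,2],[2,98]))
    if n=="red":
        f=P[P[:,0]<np.percentile(P[:,0],5)+.004]; print(" frontface",len(f),np.percentile(f[:,2],[0,2,50,98,100])); 
        t=P[P[:,0]>np.percentile(P[:,0],5)+.005]; print(" top",len(t),t.mean(0) if len(t) else 0,np.percentile(t[:,2],[10,50,90]))
for c in("side",):
  for t in("lip_edge","lip_under"): print(r.landmark_of(t,c))
E
```

```text
time: 9.45
position: [0.5998, 0.0006, 0.0727]
tool_rot: [[0.717, -0.04, 0.696], [0.016, 0.999, 0.04], [-0.697, -0.018, 0.717]]
ft_force: [-0.1, -0.7, -0.1]
width: 0.0003
9.45 [ -0.6936   6.9493 -60.0879 -22.8589   1.4228  -2.7835]
red [333 120  10  14  67] [ 0.6072 -0.1952  0.2128] [0.1977 0.2164]
 frontface 29 [0.1976 0.1985 0.2126 0.2158 0.2167]
 top 32 [ 0.6102 -0.2007  0.2098] [0.201  0.2129 0.2147]
red [230 226  18  20 143] [0.6011 0.2046 0.2126] [0.1961 0.2155]
 frontface 51 [0.1961 0.1995 0.2123 0.2152 0.2154]
 top 77 [0.6049 0.2018 0.2094] [0.1988 0.2124 0.2148]
yel [ 249  163   88   96 1002] [0.6006 0.0253 0.1138] [0.1049 0.1193]
[{'uv': [301.9, 207.1], 'conf': 0.8}, {'uv': [287.0, 301.6], 'conf': 0.71}]
[{'uv': [301.0, 205.0], 'conf': 0.63}]
```

View pics/s2.png

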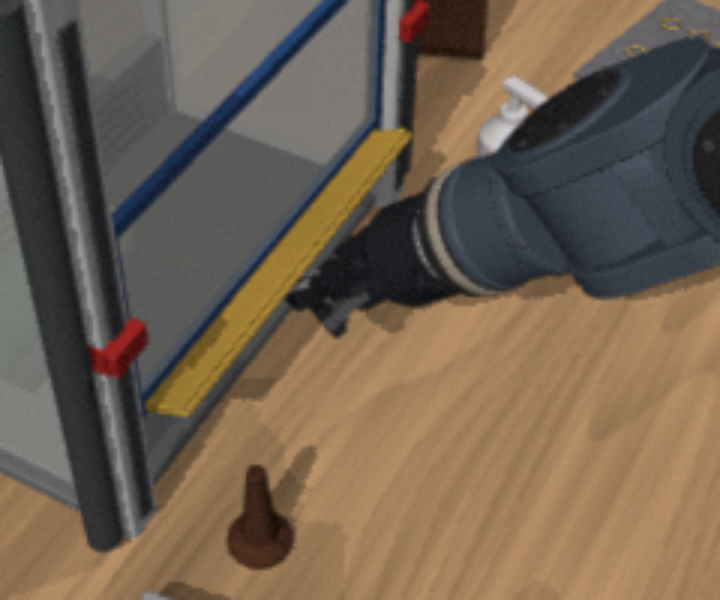

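Fingertips sit at about (292,297) in this crop, right at and below the lip's front edge, not touching; the cone and bottle are clear. The geometry agrees (a 12 mm overlap under the lip). Start pushing up slowly.

```bash
python3 -m creep '[0.004,0,0.003,0,255, 0,0,0.004,0,255, 0,0,0.004,0,255, 0,0,0.004,0,255, 0,0,0.004,0,255, 0,0,0.004,0,255, 0,0,0.004,0,255, 0,0,0.004,0,255,0,0,0.003,0,255]'; python3 - <<'E'
from h import *
s=r.sense();print(s['time'],s['joint_positions'])
p,d=r.camera("side");cv2.imwrite("pics/s3.png",cv2.resize(p[120:320,200:440],(720,600)))
for n,st,P in blobs("side",p,d):
    print(n,st,np.median(P,0),np.percentile(P[:,2],[2,98]))
for t in("lip_edge",): print(r.landmark_of(t,"side"))
E
```

```text
time: 10.5
position: [0.6043, 0.0005, 0.1067]
tool_rot: [[0.717, -0.039, 0.696], [0.016, 0.999, 0.04], [-0.696, -0.017, 0.717]]
ft_force: [-2.4, -0.4, -2.3]
width: -0.0
10.5 [ -0.6952   2.5058 -57.0532 -15.3996   1.4244  -2.7799]
red [333 120  10  14  67] [ 0.6071 -0.1975  0.2124] [0.1972 0.2149]
red [230 226  18  20 145] [0.601  0.2042 0.2128] [0.1967 0.2156]
yel [ 248  154   89   96 1030] [0.6003 0.0204 0.1429] [0.1335 0.1477]
[{'uv': [303.0, 199.1], 'conf': 0.78}]
```

View pics/s3.png

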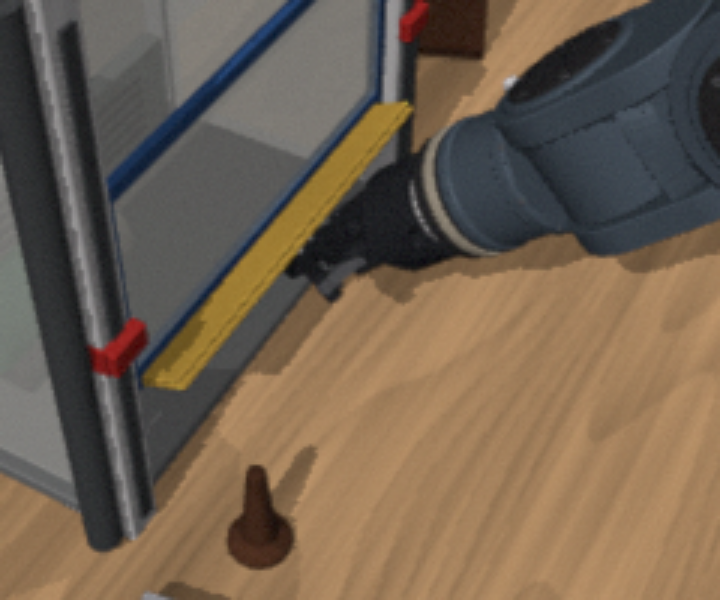

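Lip is riding up on the fingertips (at (300,265) in the crop) with only about 3 N. Continue smoothly, slowing at the end.

```bash
python3 -m creep '[0,0,0.004,0,255, 0,0,0.005,0,255, 0,0,0.005,0,255, 0,0,0.005,0,255, 0,0,0.005,0,255, 0,0,0.005,0,255, 0,0,0.005,0,255, 0,0,0.005,0,255, 0,0,0.005,0,255, 0,0,0.004,0,255, 0,0,0.003,0,255, 0,0,0.002,0,255]'; python3 - <<'E'
from h import *
s=r.sense();print(s['time'],s['joint_positions'],s['position'],s['ft_force'])
for c in("side","top"):
  p,d=r.camera(c);cv2.imwrite(f"pics/{c}4.png",p)
  for n,st,P in blobs(c,p,d):
    print(c,n,st,np.median(P,0),np.percentile(P[:,2],[2,90,98]))
    if n=="yel":
      b=P[np.abs(P[:,1])<.15]; x=b[:,0]+.0167*b[:,1]
      for lo in np.arange(.58,.63,.004):
        k=(x>=lo)&(x<lo+.004)
        if k.sum()>8: print("  x",round(lo+.002,3),k.sum(),np.median(b[k,2]))
  l=r.landmark_of("lip_edge",c);print(l[:1])
  for z in(.196,.200,.204): print(z,proj(c,[.588,0,z]))
E
```

```text
time: 11.8
position: [0.6044, 0.0005, 0.1596]
tool_rot: [[0.718, -0.039, 0.695], [0.016, 0.999, 0.04], [-0.696, -0.018, 0.718]]
ft_force: [-3.0, 0.1, -2.1]
width: 0.0002
11.8 [ -0.6952  -3.6998 -52.4571  -4.6071   1.4242  -2.7802] [0.6044 0.0005 0.1596] [-2.9633  0.0849 -2.1312]
side red [333 120  10  14  67] [ 0.6075 -0.1958  0.2121] [0.1968 0.2141 0.2153]
side red [230 226  18  20 145] [0.601  0.2034 0.2129] [0.1975 0.2147 0.2157]
side yel [ 247  137   92   95 1038] [0.6002 0.026  0.196 ] [0.1869 0.1993 0.2005]
  x 0.586 71 0.1971636859298238
  x 0.59 132 0.19778704762760851
  x 0.594 148 0.19904034600271842
  x 0.598 86 0.19788564988124735
  x 0.602 85 0.19618346565394218
  x 0.606 82 0.19439497591099392
  x 0.61 83 0.1925245521177429
  x 0.614 72 0.19075956311700465
  x 0.618 91 0.1886895633543314
  x 0.622 54 0.18741371834777426
[{'uv': [300.7, 181.2], 'conf': 0.92}]
0.196 [300.9914 181.2338]
0.2 [300.9724 179.8312]
0.204 [300.9532 178.42  ]
top red [ 70 160  17  60 381] [0.5891 0.6005 0.0128] [0.0072 0.0151 0.0164]
top red [220 169  19   9 130] [0.6021 0.1924 0.2122] [0.1686 0.2137 0.2148]
top red [425 172  20   8 127] [ 0.609  -0.2062  0.2117] [0.2006 0.214  0.2171]
top yel [ 246  168  173   20 2772] [ 0.6042 -0.0075  0.1945] [0.1855 0.1982 0.1997]
  x 0.586 12 0.19572644222634594
  x 0.59 320 0.19628173898580153
  x 0.594 335 0.19721869656445024
  x 0.598 279 0.19769844974262352
  x 0.602 264 0.19621612302096497
  x 0.606 266 0.1940435679529292
  x 0.61 270 0.19225256925695106
  x 0.614 257 0.19034412714725768
  x 0.618 253 0.1883848727634302
  x 0.622 167 0.1865997871192312
  x 0.626 9 -0.0005343965709562193
[{'uv': [331.3, 188.3], 'conf': 0.96}]
0.196 [328.0849 185.0347]
0.2 [328.1788 184.6412]
0.204 [328.2736 184.2436]
```

```bash
cat > fit.py <<'E'
from h import *
from scipy.optimize import minimize
def mask(p,n):
    p=cv2.GaussianBlur(p,(3,3),0).astype(float); b,g,rr=p[...,0],p[...,1],p[...,2]
    m=(rr>70)&(g<.45*rr)&(b<.5*rr) if n=="red" else (rr>60)&(g>.55*rr)&(b<.45*rr)
    return m.astype(np.uint8)
def hull(c,corners,S=8):
    q=np.array([proj(c,k) for k in corners]); 
    m=np.zeros((400*S//1,640*S),np.uint8)
    cv2.fillConvexPoly(m,cv2.convexHull(((q+.5)*S).round().astype(np.int32)),255)
    return cv2.resize(m,(640,400),interpolation=cv2.INTER_AREA)/255.
def block(x,y,z,yaw=.0167):  # front-face centre
    f=np.array([np.cos(yaw),np.sin(yaw),0]);l=np.array([-f[1],f[0],0])
    return [np.array([x,y,z])+a*.012*f+b*.017*l+np.array([0,0,e*.01]) for a in(0,1) for b in(-1,1) for e in(-1,1)]
if __name__=="__main__":
    for c in("side","top"):
        p=cv2.imread(f"pics/{c}4.png"); M=mask(p,"red")
        for x0,y0 in((.599,.200),(.6055,-.200)):
            u,v=proj(c,[x0,y0,.205]).astype(int); W=np.zeros_like(M);W[v-25:v+25,u-25:u+25]=1; m=M*W
            best=min(((np.abs(hull(c,block(x0+dx,y0+dy,z),4)-m).sum(),z,dx,dy) for z in np.arange(.199,.2121,.002) for dx in(-.003,0,.003,.006) for dy in((-.008,-.004,0,.004) if c=="side" else (-.01,-.006,-.002,.002))),key=lambda t:t[0])
            print(c,y0,m.sum(),best)
E
time python3 fit.py
```

```text
side 0.2 195 (np.float64(52.50980392156863), np.float64(0.201), 0, -0.008)
side -0.2 79 (np.float64(37.13333333333333), np.float64(0.20500000000000002), -0.003, -0.008)
top 0.2 136 (np.float64(37.02745098039216), np.float64(0.199), 0, -0.006)
top -0.2 133 (np.float64(36.149019607843144), np.float64(0.199), 0, -0.01)
real	0m2.357s
user	0m4.665s
sys	0m1.520s
```

```bash
python3 - <<'E'
from h import *
p,d=r.camera("side");np.save("s5.npy",d);cv2.imwrite("pics/s5full.png",p)
cv2.imwrite("pics/s5.png",cv2.resize(p[205:265,210:290],(800,600),interpolation=cv2.INTER_NEAREST))
for u in(235,238,241):
    print(u,[(v,np.round(pt("side",(u,v),d[v,u])*1000).astype(int).tolist(),p[v,u].tolist()) for v in range(226,248)])
E
```

```text
235 [(226, [608, 198, 232], [58, 60, 58]), (227, [608, 199, 230], [59, 59, 60]), (228, [607, 200, 228], [70, 69, 69]), (229, [607, 200, 226], [78, 77, 79]), (230, [607, 201, 224], [84, 85, 85]), (231, [607, 201, 221], [81, 80, 80]), (232, [607, 202, 220], [80, 80, 79]), (233, [608, 200, 215], [80, 81, 83]), (234, [607, 202, 214], [83, 84, 105]), (235, [606, 203, 213], [56, 55, 124]), (236, [605, 205, 213], [37, 40, 153]), (237, [604, 207, 213], [30, 32, 147]), (238, [601, 210, 214], [24, 27, 127]), (239, [601, 210, 212], [24, 25, 105]), (240, [602, 210, 209], [14, 17, 100]), (241, [602, 210, 206], [22, 25, 104]), (242, [602, 211, 204], [17, 18, 101]), (243, [604, 209, 198], [21, 23, 107]), (244, [603, 210, 197], [40, 42, 115]), (245, [608, 206, 187], [90, 90, 123]), (246, [608, 207, 185], [131, 130, 132]), (247, [608, 208, 183], [134, 136, 136])]
238 [(226, [605, 194, 229], [31, 25, 27]), (227, [604, 194, 227], [31, 28, 27]), (228, [605, 194, 224], [34, 33, 32]), (229, [606, 194, 221], [32, 31, 29]), (230, [605, 195, 219], [29, 30, 27]), (231, [605, 196, 218], [33, 32, 39]), (232, [6
[... 757 characters left out ...]
4, 24, 91]), (230, [604, 188, 214], [30, 33, 129]), (231, [602, 190, 214], [32, 35, 147]), (232, [600, 193, 215], [33, 36, 151]), (233, [600, 193, 213], [35, 34, 149]), (234, [598, 197, 214], [33, 36, 148]), (235, [597, 198, 213], [31, 31, 139]), (236, [595, 200, 214], [24, 23, 112]), (237, [595, 200, 211], [12, 16, 83]), (238, [597, 199, 206], [12, 14, 74]), (239, [595, 201, 207], [9, 8, 70]), (240, [595, 202, 204], [17, 18, 74]), (241, [595, 202, 202], [14, 13, 73]), (242, [596, 202, 199], [9, 14, 74]), (243, [596, 202, 196], [23, 22, 81]), (244, [603, 195, 181], [27, 25, 43]), (245, [606, 193, 175], [31, 30, 27]), (246, [606, 193, 171], [33, 32, 28]), (247, [604, 196, 173], [35, 34, 32])]
```

View pics/s5.png

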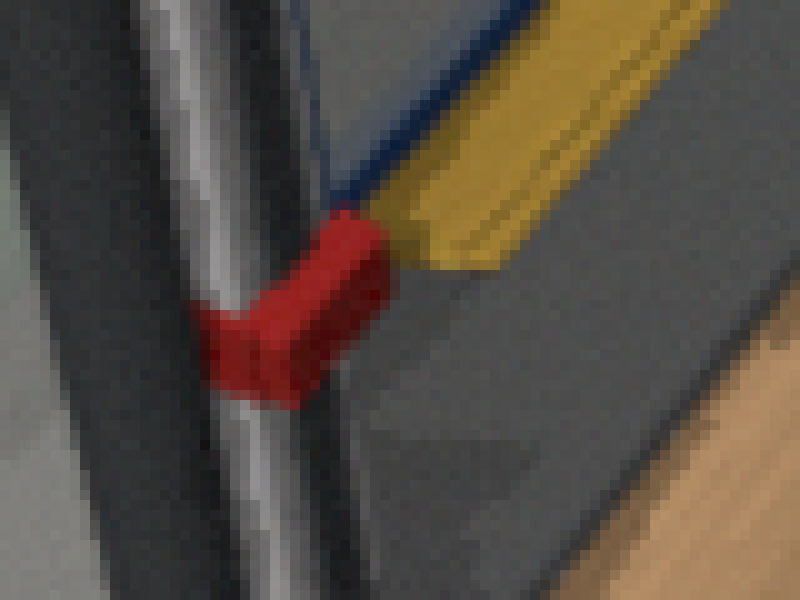

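Crop shows the left red block at (200–395, 205–410): its top face is at z ≈ 0.214 and its bottom at ≈ 0.195, so the mid is ≈ 0.2045. The lip's end is at (380–510, 200–270). The lip's front edge is still about 8 mm short; last small push, then look.

```bash
python3 -m creep '[0,0,0.0025,0,255, 0,0,0.0025,0,255, 0,0,0.0015,0,255, 0,0,0.001,0,255, 0,0,0,0,255]'; python3 -m creep '[0,0,-0.005,0,255, -0.001,0,-0.01,0,255, -0.015,0,-0.005,0,255, -0.03,0,0,0,255, -0.03,0,0,0,255]'; python3 - <<'E'
from h import *
print(r.sense()['joint_positions'])
for c in("side","top"):
  p,d=r.camera(c);cv2.imwrite(f"pics/{c}6.png",p)
  for n,st,P in blobs(c,p,d):
    print(c,n,st,np.median(P,0),np.percentile(P[:,2],[2,90,98]))
    if n=="yel":
      b=P[np.abs(P[:,1])<.15]; x=b[:,0]+.0167*b[:,1]
      for lo in np.arange(.582,.606,.003):
        k=(x>=lo)&(x<lo+.003)
        if k.sum()>8: print("  x",round(lo+.0015,4),k.sum(),np.percentile(b[k,2],[5,50,95]))
  print(r.landmark_of("lip_edge",c)[:1],[proj(c,[.589,0,z]).round(1) for z in(.2,.204,.208)])
p=cv2.imread("pics/side6.png");cv2.imwrite("pics/s6.png",cv2.resize(p[100:300,200:440],(720,600)))
E
```

```text
time: 12.55
position: [0.6045, 0.0005, 0.1671]
tool_rot: [[0.718, -0.04, 0.695], [0.016, 0.999, 0.04], [-0.696, -0.018, 0.718]]
ft_force: [-1.2, 0.1, -1.4]
width: -0.0001
time: 13.05
position: [0.5276, 0.0005, 0.1461]
tool_rot: [[0.717, -0.04, 0.696], [0.016, 0.999, 0.04], [-0.697, -0.018, 0.717]]
ft_force: [-0.1, -0.3, 1.3]
width: -0.0001
[ -0.8687 -12.5751 -61.8164  -5.0454   1.5496  -2.9045]
side red [333 120  10  13  64] [ 0.6071 -0.1972  0.2129] [0.1993 0.2151 0.2157]
side red [230 226  19  20 147] [0.6009 0.2036 0.2126] [0.1967 0.2147 0.2158]
side yel [ 245  134   94   96 1042] [0.5997 0.0317 0.2038] [0.1944 0.2073 0.2086]
  x 0.5865 75 [0.2023 0.2053 0.207 ]
  x 0.5895 87 [0.2034 0.2052 0.2068]
  x 0.5925 152 [0.2034 0.2068 0.2089]
  x 0.5955 74 [0.2056 0.207  0.2082]
  x 0.5985 62 [0.2042 0.2054 0.207 ]
  x 0.6015 58 [0.2028 0.2043 0.2058]
  x 0.6045 67 [0.2014 0.2029 0.2041]
  x 0.6075 67 [0.2004 0.2015 0.2028]
[{'uv': [300.5, 177.7], 'conf': 0.62}] [array([300.6, 179.7]), array([300.5, 178.3]), array([300.5, 176.8])]
top red [ 70 160  17  60 387] [0.5888 0.6002 0.0127] [0.0073 0.0153 0.0168]
top red [220 169  19   9 120] [0.6022 0.1924 0.212 ] [0.1844 0.2139 0.2152]
top red [425 172  20   8 128] [ 0.6091 -0.2067  0.2118] [0.2016 0.2139 0.2175]
top yel [ 245  168  175   19 2817] [ 0.6043 -0.0073  0.2021] [0.1929 0.2057 0.2073]
  x 0.5865 12 [0.2021 0.2032 0.2045]
  x 0.5895 251 [0.2009 0.2038 0.206 ]
  x 0.5925 228 [0.2014 0.2035 0.2062]
  x 0.5955 259 [0.203  0.2057 0.208 ]
  x 0.5985 203 [0.2033 0.2051 0.2071]
  x 0.6015 215 [0.2017 0.2037 0.2056]
  x 0.6045 200 [0.2006 0.2025 0.2042]
  x 0.6075 201 [0.1991 0.2008 0.2028]
[{'uv': [333.6, 182.8], 'conf': 0.69}] [array([328.2, 184.1]), array([328.3, 183.7]), array([328.4, 183.3])]
```

View pics/s6.png

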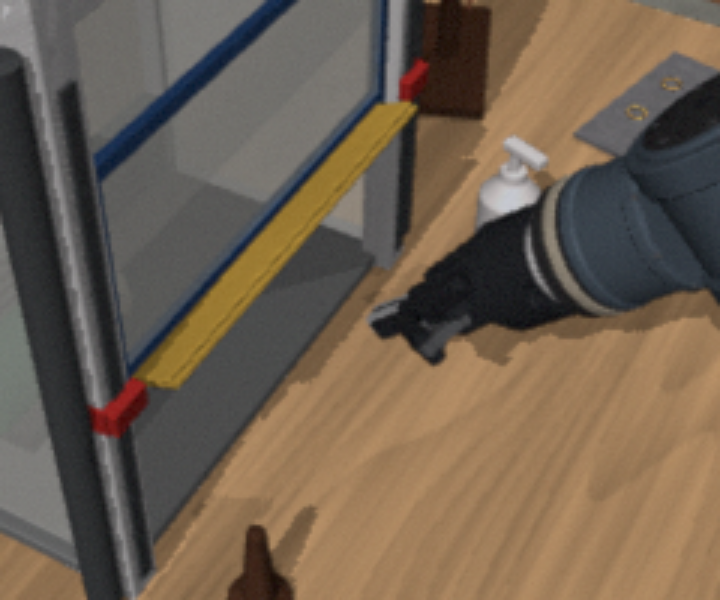

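The crop shows the sash standing with the lip's front edge (180,385)–(415,105) level with the red blocks at (120,408) and (415,80). The hand is clear at (375,320), and the bottle and cone are untouched.

```bash
python3 -m creep '[-0.01,0,0,0,255,0,0,0,0,255]'; python3 - <<'E'
from h import *
print(r.sense()['time'],r.sense()['ft_force'],r.hand_in())
E
```

```text
time: 13.45
position: [0.5177, 0.0005, 0.1464]
tool_rot: [[0.717, -0.04, 0.696], [0.016, 0.999, 0.04], [-0.697, -0.017, 0.717]]
ft_force: [0.0, 0.1, -1.0]
width: 0.0003
the job is handed in; nothing more can be done
13.45 [ 0.039   0.1447 -0.9773] None
```

The window is up with its lip's front edge level with the red mark blocks, as well as I could measure. I handed the job in at 13.45 s; the hand-in gives no verdict.

**How it was done:** the moves cannot tilt the tool directly, so I tilted the fingers forward by driving the arm against its reach and joint limits in free space. With the gripper shut, I pushed the lip up from beneath in small steps. The readings taken after each step showed about 2 to 4 N. I then dropped the fingers about 20 mm and backed the hand about 87 mm away from the lip.

**Last checks:**
- **Lip height:** the front edge measured about 0.203 to 0.207 m above the bench, depending on whether its centre or its upper corner counts. The network's point from the side camera put it at about 0.2055 m.
- **Mark height:** the middle of the marks is at about 0.2045 m. The level match is therefore good to about 2 to 3 mm, and I can't tell whether it sits just under or just over.
- **Standing:** one look from each camera after the hand left showed the window still up. I took no second look just before handing in.
- **Loose things:** the bottle and cone showed where they stood in the last side view. I didn't check the block again, but the arm worked well away from it.

**Checks that disagreed:**
- **Mark shape fit:** fitting the blocks' outline in the pictures scattered between 0.199 and 0.205 m, so I set it aside.
- **Top camera's lip point:** the network's point there was several pixels off, so I didn't use it.

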